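# Clear the watch-glass hand press

## Robot

A 6-joint arm with a two-finger parallel gripper is mounted at the origin on a cart in front of the work surface, level with it; the furniture and walls round the work are solid. World frame = base frame: x ahead of the robot, y to its left, z up, the work surface at z = 0. Lengths are in m, angles in rad, forces in N, time in s.
With the tool pointing down it reaches from about 0.375 to 0.925 m from the base axis. Payload 5.7 kg.
Tool frame: the origin (TCP) lies at the very end of the fingers, on their centre line; the grasp point (between the pads) lies 19 mm behind it (tcp_to_grasp is the distance from the TCP to the grasp point, in m); z points along the fingers, y is the line along which they close (so a half turn about z gives the same grasp; the last joint's range is limited). The gripper opens to 85 mm and grips with 20 to 120 N. Pads are 22 mm wide; open, the fingers measure 114 mm over their backs; the gripper's body (76 mm by 85 mm) begins 54 mm behind the grasp point. The pads swing forward as they close: fully open they stand 13 mm farther back than shut.
Start: joints at [1.186, 0.359, 1.51, -0, 1.272, -0.115], TCP at [0.16, 0.578, 0.231] pointing down, gripper open.
Joint ranges: [-2.97, 2.97], [-1.01, 2.36], [0.21, 2.38], [-0.96, 4.11], [0.2, 2.71], [-2.98, 2.98]. Speed limits (rad/s): [2.39, 2.39, 3.14, 3.14, 3.14, 3.14].

## Interface

Orientations are given as a rotation vector (axis times angle).
In Python, from rig import * gives the robot as it stands.
- The arm moves only by the shell command python3 -m handwheel 'ROWS' [FORCE]. ROWS is a JSON object of lists of equal length, an entry for each row: "dp": the shift along the tool's x, y, z scaled (see below), a list of three; "turn": the turn about the tool's z scaled (see below); "grip": the opening, from -1 (shut) to 1 (fully open). A call has exactly 8 rows; each row shifts and turns the commanded pose from where the row before left it, along the tool's axes as they then stand; what a row does not reach is not made up. The controller multiplies each number of a shift by 0.04 m and each number of a turn by 6 degrees. A row lasts 1/12 s, in which the tool goes at most 41.7 mm and 7.16 degrees, less where a joint would pass 70% of its speed; a pose out of reach is approached as far as the arm can. A call with a number of a shift or a turn outside -1 to 1 is refused whole. A call with a gripper value outside its range is refused whole. The fingers move at their own pace and stop on an object; FORCE is the grip in N (left out, the last holds). Time passes only in rows, so rows that do not move let the fingers close, or fill a call up. It gives the time, the measured TCP pose, the force, the opening and the grip force at its end, in the units of the state.
- state(): the state, without advancing time (a new reading comes with each control period).
- snapshot(name): name is "scene" or "side" or "wrist"; returns the picture (384x512x3 uint8, red, green, blue); there is no depth.
- get_calibration(name): a dict with "vfov" (degrees; the focal length in pixels is half the picture's height over the tangent of half this angle, whatever the lens; pixels are square), "cx", "cy" (the principal point, pixels), "R" (3x3) and "t" (3): a world point X has camera coordinates R X + t. Camera axes: x right, y down, z forward; pixel columns grow to the right and rows downward; lengths in m; the calibration is good to about 2 mm. A picture is of the moment at which its call begins: read the wrist's pose just before it. get_calibration takes no time and is no camera call; for the wrist camera it gives the pose at the moment of the call.
- hand_in(): hands the job in; it is judged then, once.
Trained networks look in the newest picture that a camera, given by its name, has taken for a name from the list of things; names that differ only in an ending like _2 or _b are one class to them, and where a whole thing is asked for, a point or a joint stands for the part that bears it (a point fixed in the world has none). Each returns a list of dicts, best first, with "score" (0 to 1); they miss things now and then, are a little off and sometimes report something else, mostly with a low value. They report only what shows in the picture. A call takes as long as a camera call. They do not tell look-alikes from the thing itself.
- silhouettes(camera, target): "pixels" (384x512 bool, what is visible of it) and "at" ([row, column] in pixels, amid what is visible of it).
The state is a dict: "time_s": time; "joint_positions": joint angles; "dq": joint speeds; "joint_torque": joint torques, N m; "eef_pos": TCP position; "orientation": TCP orientation; "ft_force": force on the tool from outside, world axes, zero at the start; "ft_torque": the same for the moment, N m; "finger_gap": opening from 0.0 (shut) to 1.0 (fully open); "grip_force": force on a finger pad.
Only numpy, scipy, OpenCV 4.12 (cv2) and the standard library are available. Lean on these libraries where they do the work, as an engineer would, in place of code of your own. Each camera call takes 0.05 s, during which the arm holds its last target. There are 200 camera calls.

## Task

A watch glass has just been pressed in: take the press stack on the steel anvil apart from the top down, one piece after another. Stand the red-knobbed pusher, the blue top die and the white bottom die each upright in its own recess of the wooden die tray, the one lined in its own colour and flat on its floor, and lay the watch gently, face up and not dropped, on the middle of the round cushion. Never tip the watch over, and leave the black spare die and the amber oil bottle where they are.

Things in the scene. Friction and masses are not known exactly. Their poses are not given: they have to be found in the camera images.
- pusher: hand pusher on top of the stack, upright, round, 52 mm tall, 50 g: steel foot 20 mm across and 6 mm high, steel shank 12 mm across, red knob 22 mm across from 32 to 52 mm above the foot's underside (grip the knob). Origin: centre of the foot's underside; z up along the shank. It stands loosely in a 3 mm deep cup in the top die: lift straight up.
- top_die: blue plastic top die, round, 28 mm across, 18 mm tall, 30 g; standing on the middle of the watch. Top has a cup 23 mm wide, 3 mm deep; its lowest 3 mm are only 24 mm across. Origin: centre of its underside, z up. Grip it across the sides, above its lowest 6 mm.
- watch: round steel watch head, black dial, no strap, 37 mm across, about 10 mm thick, 40 g, face up on the bottom die's boss. Origin: centre of its underside, z up out of the dial. Its rim is upright and widest 2 to 6 mm above the underside and slopes inward above (a grip higher up slips off). It overhangs the boss by 4 mm all round, 10 mm above the flange, so fingertips can reach down past it.
- bottom_die: white nylon bottom die, round, 26 mm tall, 60 g: flange 50 mm across and 16 mm high, on it a boss 28 mm across and 10 mm high (grip the boss once the watch is off). Origin: centre of its underside, z up. A bore 16 mm wide and 8 mm deep underneath sits over a spigot 12 mm wide and 6 mm high on the fixed dark steel anvil (80 mm across, its table 22 mm above the worktop): lift straight up.
- place_pusher: red-lined round recess for the pusher in the wooden die tray: a pale wooden insert 72 x 72 x 15 mm (fixed), recess 36 mm wide and 6 mm deep with a flat floor lined red. Origin: centre of the insert's underside, z up; the recess floor is 9 mm and the rim 15 mm above the origin. Which of the four places in the tray it occupies changes.
- place_top: blue-lined round recess for the top die in the wooden die tray: a pale wooden insert 72 x 72 x 15 mm (fixed), recess 44 mm wide and 6 mm deep with a flat floor lined blue. Origin: centre of the insert's underside, z up; the recess floor is 9 mm and the rim 15 mm above the origin. Which of the four places in the tray it occupies changes.
- place_bottom: white-lined round recess for the bottom die in the wooden die tray: a pale wooden insert 72 x 72 x 15 mm (fixed), recess 66 mm wide and 6 mm deep with a flat floor lined white. Origin: centre of the insert's underside, z up; the recess floor is 9 mm and the rim 15 mm above the origin. Which of the four places in the tray it occupies changes.
- cushion: round casing cushion (fixed): black rubber foot 92 mm across, flat cork-brown pad 82 mm across. Origin: centre of its underside on the worktop, z up; the pad's top is 16 mm above the origin.
- spare_die: black spare die, round, 40 mm across and 16 mm high with a boss 20 mm across and 8 mm high, standing in the fourth, black-lined recess of the tray; stays there. Origin: centre of its underside. The tray is 84 x 303 mm, fixed, its rim 16 mm above the worktop; its four inserts stand in a row 73 mm apart, their undersides 5 mm above the worktop.
- oil_bottle: small amber oil bottle with a white cap, 31 mm across, 60 mm tall, standing beside the work; stays there. Origin: centre of its underside. Mind the room's fixed bench lamp: its head hangs left of the work, at x 0.46 to 0.76, y 0.20 to 0.33, z 0.22 to 0.36 m, so swing in with the arm drawn back.
Mind the look-alikes: they are no part of the job. Of the things that look like the top_die, the smaller one is meant.

How it is judged:
By the outcome, as a careful person would: the job done as asked, in the order asked, and still so for the second after the job is handed in, with the robot touching nothing.
It also fails if it takes over 115 s, if anything falls off the work surface, if the arm or the gripper's body presses on something with over 40 N, if the wrist force passes 120 N, or if a joint passes its speed limit or range.

## Working session

There is one attempt and no reset: what is moved stays moved. The work goes in short steps, Python scripts to look and compute and a shell command to move; the robot and the scene stay as the last step left them, time stands still between calls to the robot, and variables do not carry over. Pictures are saved under pics/ and viewed, at most 14 in all, crops included, and the job is handed in when it is done.

```bash
mkdir -p pics; ls
cat > h.py <<'E'
from rig import *
import numpy as np, cv2
def save(n,im): cv2.imwrite('pics/'+n+'.png',cv2.cvtColor(im,cv2.COLOR_RGB2BGR))
def cal(c):
    k=get_calibration(c); f=192/np.tan(np.radians(k['vfov'])/2); return f,k['cx'],k['cy'],np.array(k['R']),np.array(k['t'])
def ray(c,u,v,k=None):
    f,cx,cy,R,t=k or cal(c); d=R.T@np.array([(u-cx)/f,(v-cy)/f,1]); return -R.T@t,d/np.linalg.norm(d)
def atz(c,u,v,z,k=None):
    o,d=ray(c,u,v,k); return o+d*(z-o[2])/d[2]
def proj(c,X,k=None):
    f,cx,cy,R,t=k or cal(c); p=R@np.array(X)+t; return np.array([cx+f*p[0]/p[2],cy+f*p[1]/p[2]])
def tri(rs):
    A=0;b=0
    for o,d in rs:
        P=np.eye(3)-np.outer(d,d);A=A+P;b=b+P@o
    X=np.linalg.solve(A,b); return X,[np.linalg.norm((np.eye(3)-np.outer(d,d))@(X-o)) for o,d in rs]
E
python3 - <<'E'
from h import *
s=state();print({k:np.round(v,3) for k,v in s.items()})
for c in ['scene','side','wrist']:
    save(c+'0',snapshot(c)); k=get_calibration(c); print(c,k)
    for n in ['pusher','top_die','watch','bottom_die','place_pusher','place_top','place_bottom','cushion','spare_die','oil_bottle']:
        for r in silhouettes(c,n):
            p=r['pixels'];y,x=np.nonzero(p)
            if r['score']>.3: print(c,n,round(r['score'],2),r['at'],len(x),(x.min(),x.max(),y.min(),y.max()))
im=np.hstack([cv2.imread(f'pics/{c}0.png') for c in ['scene','side']])
E
```

```text
pics
{'time_s': np.float64(0.0), 'joint_positions': array([ 1.186,  0.36 ,  1.511, -0.   ,  1.272, -0.115]), 'dq': array([-0.002, -0.   ,  0.001,  0.   , -0.002, -0.   ]), 'joint_torque': array([ 3.0000e-03, -5.2762e+01, -2.7862e+01,  0.0000e+00,  1.3000e-02,
        0.0000e+00]), 'eef_pos': array([0.16 , 0.578, 0.23 ]), 'orientation': array([-4.230e-01, -3.113e+00,  3.000e-03]), 'ft_force': array([0.632, 0.155, 0.131]), 'ft_torque': array([ 0.026, -0.05 , -0.035]), 'grip_force': np.float64(0.0), 'finger_gap': np.float64(0.998)}
scene {'vfov': 50.011755875758006, 'cx': 262.7128957285042, 'cy': 193.97863904158285, 'R': array([[ 0.56080809, -0.82794513,  0.00106584],
       [-0.60127902, -0.40816025, -0.68692703],
       [ 0.56917293,  0.38459338, -0.72672561]]), 't': array([-0.5777191 ,  0.26971824,  0.69815903])}
scene pusher 0.52 [231.9, 321.4] 236 (np.int64(315), np.int64(328), np.int64(222), np.int64(246))
scene top_die 0.72 [217.5, 328.1] 271 (np.int64(319), np.int64(337), np.int64(208), np.int64(226))
scene bottom_die 0.58 [261.1, 313.3] 306 (np.int64(304), np.int64(330), np.int
[... 1852 characters left out ...]
8, 256.4] 374 (np.int64(250), np.int64(264), np.int64(242), np.int64(272))
side cushion 0.57 [195.5, 265.3] 1085 (np.int64(245), np.int64(288), np.int64(182), np.int64(213))
side spare_die 0.85 [170.2, 198.0] 250 (np.int64(189), np.int64(206), np.int64(163), np.int64(179))
side oil_bottle 0.73 [224.0, 275.1] 524 (np.int64(270), np.int64(288), np.int64(211), np.int64(243))
wrist {'vfov': 67.99790044293904, 'cx': 256.88583823904287, 'cy': 195.02524655847972, 'R': array([[ 2.66468284e-01,  9.63843616e-01,  3.70913063e-04],
       [ 9.26363581e-01, -2.56212627e-01,  2.76053627e-01],
       [ 2.66167558e-01, -7.32159357e-02, -9.61142163e-01]]), 't': array([-0.60045177, -0.03539174,  0.37771035])}
```

Run:
```python
import cv2,numpy as np
a=cv2.imread('pics/scene0.png')[160:300,150:370]; b=cv2.imread('pics/side0.png')[150:310,160:350]
a=cv2.resize(a,(600,382),interpolation=2)
b=cv2.resize(b,(600,505),interpolation=2)
cv2.imwrite('pics/c1.png',a);cv2.imwrite('pics/c2.png',b)
```

```text
(no output)
```

View pics/c1.png

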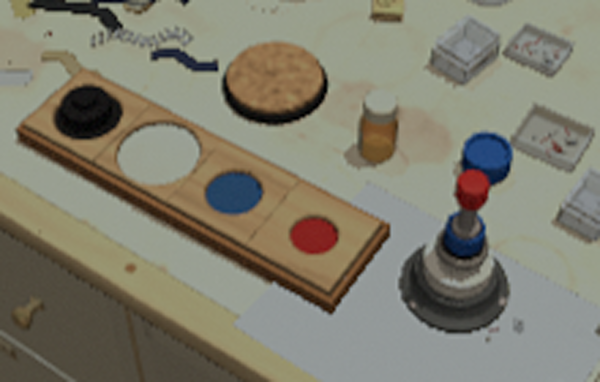

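View pics/c2.png

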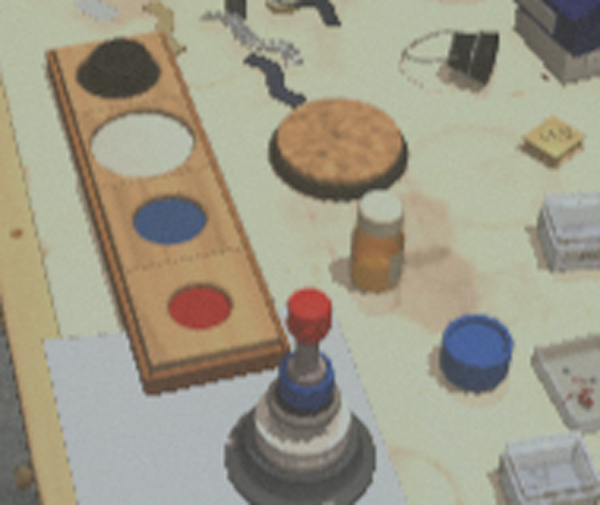

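View pics/scene0.png

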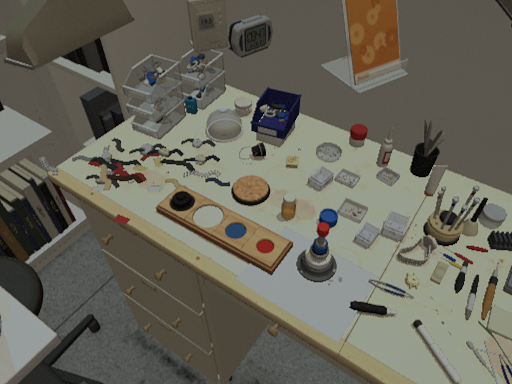

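The scene picture shows the stack at about (321,245) and the recesses at red (265,245), blue (236,230) and white (208,216), with the black spare die at (181,199). There are two blue round things: A at about scene (321,246) / side (257,272), in the stack under the pusher, and B at scene (328,217) / side (311,262), alone on the table. A is the smaller and sits in the stack, so it's the top die. B is the look-alike and stays put.

Run:
```python
from h import *
P={}
K={c:cal(c) for c in ['scene','side']}
ims={c:cv2.cvtColor(cv2.imread(f'pics/{c}0.png'),cv2.COLOR_BGR2HSV) for c in K}
def blob(c,lo,hi,box):
    h=ims[c]; m=cv2.inRange(h,np.array(lo),np.array(hi))
    if lo[0]==0 and hi[0]==8: m|=cv2.inRange(h,np.array((172,)+tuple(lo[1:])),np.array((180,)+tuple(hi[1:])))
    z=np.zeros_like(m);x0,x1,y0,y1=box;z[y0:y1,x0:x1]=m[y0:y1,x0:x1]
    n,l,s,ce=cv2.connectedComponentsWithStats(z);i=1+np.argmax(s[1:,4]);return ce[i],s[i]
red=((0,120,50),(8,255,255));blue=((100,110,40),(125,255,255))
J={'knob':(red,(310,332,215,245),(245,270,235,265)),'red':(red,(240,290,225,268),(200,248,230,268)),
'blue':(blue,(210,260,210,250),(190,236,204,237)),'topd':(blue,(310,332,232,255),(245,270,255,290)),'lookalike':(blue,(318,340,205,228),(295,325,245,277)),
'white':(((0,0,120),(180,50,255)),(185,230,199,233),(184,226,180,211))}
for n,(col,b1,b2) in J.items():
    try:
        a,sa=blob('scene',*col,b1);b,sb=blob('side',*col,b2)
        X,e=tri([ray('scene',*a,K['scene']),ray('side',*b,K['side'])])
        print(n,a.round(1),sa[4],b.round(1),sb[4],X.round(4),np.round(e,4))
    except Exception as ex: print(n,ex)
    if n in('red','blue','white'): print('  floor z.014',atz('scene',*a,.014,K['scene']).round(4),atz('side',*b,.014,K['side']).round(4))
for n in ['cushion']:
    for c,uv in (('scene',(252,187)),('side',(265.6,195))): pass
# cushion pad: orange-brown
for n,col,b1,b2 in (('pad',((5,70,60),(22,255,255)),(229,271,172,206),(243,292,180,215)),('bottle',((5,150,40),(22,255,255)),(278,298,190,222),(268,290,208,246))):
    a,sa=blob('scene',*col,b1);b,sb=blob('side',*col,b2)
    X,e=tri([ray('scene',*a,K['scene']),ray('side',*b,K['side'])]);print(n,a,sa,b,sb,X.round(4),np.round(e,4),atz('scene',*a,.016,K['scene']).round(4),atz('side',*b,.016,K['side']).round(4))
for c in K: print(c,'cam',(-K[c][3].T@K[c][4]).round(3))
s=state();print(s['eef_pos']);from scipy.spatial.transform import Rotation as Ro
print(Ro.from_rotvec(s['orientation']).as_matrix().round(3))
o=-cal('wrist')[3].T@cal('wrist')[4];print('wristcam',o)
```

```text
knob [322.8 228.9] 147 [257.8 249.2] 179 [ 0.5313 -0.4679  0.1137] [0.0005 0.0005]
red [264.7 245.9] 182 [222.8 247. ] 205 [ 0.5006 -0.3637  0.0169] [0.0007 0.0007]
  floor z.014 [ 0.503 -0.362  0.014] [ 0.5007 -0.3618  0.014 ]
blue attempt to get argmax of an empty sequence
  floor z.014 [ 0.5016 -0.2888  0.014 ] [ 0.5007 -0.3618  0.014 ]
topd [319.7 248.2] 97 [262.1 270.2] 14 [ 0.5394 -0.4639  0.0508] [0.0042 0.0042]
lookalike [328.7 216.6] 237 [310.7 258.7] 228 [ 0.6394 -0.4348  0.0215] [0.0004 0.0004]
white [207.7 216.3] 519 [204.7 195.4] 511 [ 0.4983 -0.2169  0.0149] [0.0003 0.0003]
  floor z.014 [ 0.4992 -0.2161  0.014 ] [ 0.4982 -0.2163  0.014 ]
pad [250.4375     187.97282609] [233 175  36  27 736] [266.93959732 194.66331096] [247 181  41  28 894] [ 0.6219 -0.2424  0.0113] [0.0008 0.0008] [ 0.6191 -0.2444  0.016 ] [ 0.6194 -0.2484  0.016 ]Traceback (most recent call last):
  File "<stdin>", line 25, in <module>
  File "<stdin>", line 9, in blob
    return _wrapfunc(a, 'argmax', axis=axis, out=out, **kwds)
    return bound(*args, **kwds)
ValueError: attempt to get argmax of an empty sequence
```

```bash
python3 -m handwheel '{"dp":[[0,-0.6,0],[0,-0.8,0],[0,-0.9,0],[0,-0.9,0],[0,-0.9,0],[0,-0.7,0],[0,-0.3,0],[0,0,0]],"turn":[0,0,0,0,0,0,0,0],"grip":[1,1,1,1,1,1,1,1]}' 20
```

```text
time_s: 2.32
eef_pos: [0.1045, 0.379, 0.2312]
orientation: [-0.423, -3.113, 0.002]
ft_force: [-0.0, 0.2, 0.2]
finger_gap: 0.997
grip_force: 0.0
```

```bash
python3 -m handwheel '{"dp":[[-0.5,-0.02,0],[-0.9,-0.045,0],[-0.9,-0.045,0],[-0.9,-0.045,0],[-0.9,-0.045,0],[-0.9,-0.045,0],[-0.9,-0.045,0],[-0.9,-0.045,0]],"turn":[0.5,0.9,0.9,0.9,0.9,0.9,0.9,0.9],"grip":[1,1,1,1,1,1,1,1]}'
```

```text
time_s: 2.98
eef_pos: [0.3253, 0.2247, 0.232]
orientation: [1.487, 2.765, 0.005]
ft_force: [0.3, 0.5, -0.1]
finger_gap: 1.0
grip_force: 0.0
```

```bash
python3 -m handwheel '{"dp":[[-0.9,-0.045,0],[-0.9,-0.045,0],[-0.9,-0.045,0],[-0.9,-0.045,0],[-0.9,-0.045,0],[-0.9,-0.045,0],[-0.9,0,0],[-0.9,0,0]],"turn":[0.9,0.9,0.9,0.9,0.9,0.9,0.18,0],"grip":[1,1,1,1,1,1,1,1]}'
python3 -m handwheel '{"dp":[[-0.9,0.2,0],[-0.9,0.3,0],[-0.9,0.3,0],[-0.9,0.4,0],[-0.9,0.4,0],[-0.6,0.2,0],[-0.2,0,0],[0,0,0]],"turn":[0,0,0,0,0,0,0,0],"grip":[1,1,1,1,1,1,1,1]}'
```

```text
time_s: 3.65
eef_pos: [0.3885, -0.0537, 0.2319]
orientation: [2.216, 2.223, 0.002]
ft_force: [1.2, -0.1, -0.8]
finger_gap: 1.001
grip_force: 0.0
time_s: 4.32
eef_pos: [0.4607, -0.2658, 0.231]
orientation: [2.218, 2.223, -0.0]
ft_force: [-0.6, -0.1, -0.7]
finger_gap: 1.0
grip_force: 0.0
```

Run:
```python
from h import *
k=cal('wrist');im=snapshot('wrist');save('w1',im)
import pickle;pickle.dump(k,open('w1.pkl','wb'))
for n,X in dict(knob=(.5313,-.468,.125),red=(.5006,-.362,.014),blue=(.5006,-.289,.014),white=(.4987,-.216,.014),pad=(.620,-.245,.016)).items(): print(n,proj('wrist',X,k).round(1))
print(-k[3].T@k[4])
```

```text
knob [320.5 370.8]
red [285.7 239.5]
blue [287.4 188.1]
white [287.7 130.7]
pad [383.9 154.7]
[ 0.46026292 -0.19518014  0.37272159]
```

View pics/w1.png

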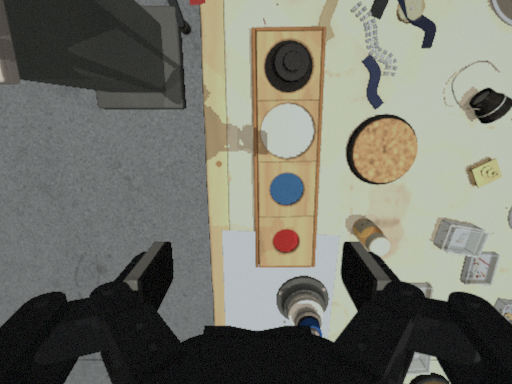

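The wrist view shows red at (286,240), blue (287,189), white (288,131), the cushion pad at about (386,149) and the stack base at about (305,300). The spare die is at (290,64) and the bottle at (370,235).

Run:
```python
from h import *
import pickle
kw=pickle.load(open('w1.pkl','rb'));K={'wrist':kw,'scene':cal('scene'),'side':cal('side')}
F={'wrist':'w1','scene':'scene0','side':'side0'}
B={'red':{'wrist':(270,302,225,255),'scene':(240,290,228,268),'side':(200,248,230,268)},
'blue':{'wrist':(265,310,168,208),'scene':(212,258,212,249),'side':(191,235,204,236)},
'white':{'wrist':(258,318,100,160),'scene':(185,229,199,233),'side':(184,225,181,210)},
'pad':{'wrist':(340,425,110,188),'scene':(229,271,172,206),'side':(243,292,180,215)}}
for n in B:
    rs=[]
    for c in K:
        bgr=cv2.imread(f'pics/{F[c]}.png').astype(int);b,g,r=bgr[...,0],bgr[...,1],bgr[...,2]
        m={'red':r>2*g,'blue':b>1.5*r,'white':(r<1.12*b)&(g>100),'pad':(r>1.35*b)&(r>80)}[n]
        z=np.zeros(m.shape,np.uint8);x0,x1,y0,y1=B[n][c];z[y0:y1,x0:x1]=m[y0:y1,x0:x1]
        if n=='pad': z=cv2.morphologyEx(z,cv2.MORPH_CLOSE,np.ones((3,3)))
        cs,_=cv2.findContours(z,0,1)
        h=cv2.convexHull(max(cs,key=cv2.contourArea)); e=cv2.fitEllipse(h)
        rs.append(ray(c,*e[0],K[c])); zz=.016 if n=='pad' else .014
        print(n,c,np.round(e[0],1),np.round(e[1],1),atz(c,*e[0],zz,K[c])[:2].round(4))
    X,er=tri(rs);print('  ->',X.round(4),np.round(er,4))
```

```text
red wrist [285.5 240.4] [21.9 25. ] [ 0.5005 -0.3633]
red scene [264.8 246. ] [12.8 16.5] [ 0.503  -0.3621]
red side [222.8 247.3] [11.7 18.2] [ 0.5005 -0.3625]
  -> [ 0.5008 -0.363   0.0154] [0.0006 0.0011 0.0008]
blue wrist [286.3 188.6] [30.6 32.4] [ 0.4993 -0.2897]
blue scene [235.3 230.4] [14.3 19.5] [ 0.5015 -0.2887]
blue side [213.3 219.9] [12.7 20.6] [ 0.4995 -0.2895]
  -> [ 0.4997 -0.2897  0.0151] [0.0006 0.001  0.0007]
white wrist [287.1 130.4] [52.2 54.5] [ 0.4979 -0.2156]
white scene [207.7 215.9] [21.  29.4] [ 0.5    -0.2155]
white side [204.9 195.2] [18.5 30.6] [ 0.4987 -0.2158]
  -> [ 0.4986 -0.216   0.0146] [0.0009 0.0009 0.0004]
pad wrist [384.5 150. ] [60.9 69.1] [ 0.62   -0.2392]
pad scene [250.3 187.7] [25.3 35.3] [ 0.6196 -0.2436]
pad side [266.9 194.7] [27.9 40.1] [ 0.6193 -0.2485]
  -> [ 0.6231 -0.2403  0.0094] [0.0003 0.0013 0.0012]
```

```bash
python3 -m handwheel '{"dp":[[-0.6,0.3,0],[-0.8,0.4,0],[-0.8,0.4,0],[-0.8,0.4,0],[-0.5,0.25,0],[0,0,0],[0,0,0],[0,0,0]],"turn":[0,0,0,0,0,0,0,0],"grip":[1,1,1,1,1,1,1,1]}'
python3 - <<'E'
from h import *
import pickle
k=cal('wrist');s=state();im=snapshot('wrist');save('w2',im);pickle.dump(k,open('w2.pkl','wb'));print(s['eef_pos'],s['orientation'])
for n,X in dict(knobtop=(.5313,-.468,.125),topd=(.5313,-.468,.076),flange=(.5313,-.468,.038),anvil=(.5313,-.468,.022)).items(): print(n,proj('wrist',X,k).round(1))
E
```

```text
time_s: 5.03
eef_pos: [0.5292, -0.4002, 0.231]
orientation: [-2.214, -2.226, -0.001]
ft_force: [-1.2, 1.0, -0.5]
finger_gap: 0.997
grip_force: 0.0
[ 0.52916191 -0.40020543  0.23101613] [-2.21370237e+00 -2.22619708e+00 -6.07250767e-04]
knobtop [258.9 261.8]
topd [258.7 240.3]
flange [258.5 227.4]
anvil [258.5 222.8]
```

View pics/w2.png

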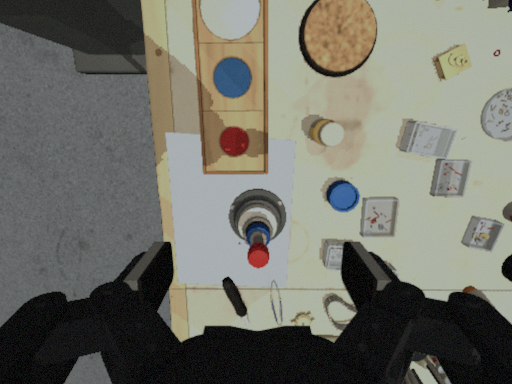

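```bash
cat >> h.py <<'E'
from scipy.optimize import least_squares
def cyl(X,r,h,n=40):
    a=np.linspace(0,2*np.pi,n,endpoint=False);return np.array([[X[0]+r*np.cos(t),X[1]+r*np.sin(t),X[2]+z] for z in (0,h) for t in a])
def box(m):
    y,x=np.nonzero(m);return np.array([x.min(),x.max()+1,y.min(),y.max()+1],float)-.5
def pbox(X,r,h,k):
    p=np.array([proj('',q,k) for q in cyl(X,r,h)]);return np.array([p[:,0].min(),p[:,0].max(),p[:,1].min(),p[:,1].max()])
def fitcyl(obs,r,h,X0,fixz=None):
    # obs: list of (k, box)
    f=lambda q:np.concatenate([pbox(np.r_[q,fixz] if fixz is not None else q,r,h,k)-b for k,b in obs])
    s=least_squares(f,X0[:2] if fixz is not None else X0,x_scale=.01,diff_step=1e-4);return s.x,s.fun.reshape(-1,4).round(1)
E
python3 - <<'E'
from h import *
import pickle
K={'w2':pickle.load(open('w2.pkl','rb')),'scene0':cal('scene'),'side0':cal('side'),'w1':pickle.load(open('w1.pkl','rb'))}
def bx(f,fn,b):
    m=cv2.imread(f'pics/{f}.png').astype(int);q=fn(m[...,0],m[...,1],m[...,2]);z=np.zeros(q.shape,np.uint8);x0,x1,y0,y1=b;z[y0:y1,x0:x1]=q[y0:y1,x0:x1]
    n,l,s,_=cv2.connectedComponentsWithStats(z);return box(l==1+np.argmax(s[1:,4]))
red=lambda b,g,r:(r>1.7*g)&(r>50)
R={'w2':(240,280,235,275),'scene0':(310,332,215,243),'side0':(245,270,235,265)}
o=[(K[f],bx(f,red,R[f])) for f in R]
print('knob',*fitcyl(o,.011,.02,np.array([.531,-.468,.105])),sep='\n')
pad=lambda b,g,r:(r>1.35*b)&(r>70)
R={'w2':(295,385,0,80),'w1':(340,425,108,190),'scene0':(229,271,172,206),'side0':(243,292,180,215)}
for f in R: 
    b=bx(f,pad,R[f]);print(f,b,fitcyl([(K[f],b)],.041,0.0001,np.array([.62,-.243,.016]),.016))
E
```

```text
knob
[ 0.53106032 -0.46706051  0.10170235]
[[-0.   1.4 -1.2  1.8]
 [-0.9 -0.5 -0.   1.6]
 [-1.4  0.6 -2.   1.8]]
w2 [303.5 376.5  -0.5  71.5] (array([ 0.62133325, -0.24648132]), array([[-0.1,  0.1, -4.3,  5. ]]))
w1 [351.5 416.5 117.5 183.5] (array([ 0.61942259, -0.24105831]), array([[-0.5,  0.5,  0.1, -0. ]]))
scene0 [232.5 268.5 174.5 200.5] (array([ 0.62134983, -0.24300951]), array([[ 0.2, -0.2,  0.2, -0.2]]))
side0 [246.5 287.5 180.5 209.5] (array([ 0.61945289, -0.24841556]), array([[ 0.2, -0.2,  1.2, -1. ]]))
```

```bash
python3 -m handwheel '{"dp":[[-0.6,0.04,0],[-0.6,0,0],[-0.47,0,0],[0,0,0.6],[0,0,0.8],[0,0,0.8],[0,0,0.5],[0,0,0]],"turn":[0,0,0,0,0,0,0,0],"grip":[1,1,1,1,1,0.6,0.6,0.6]}'
```

```text
time_s: 5.75
eef_pos: [0.5285, -0.4647, 0.1183]
orientation: [-2.208, -2.22, -0.001]
ft_force: [-0.5, 0.6, -1.0]
finger_gap: 0.797
grip_force: 0.0
```

Run:
```python
from h import *
k=cal('wrist');im=snapshot('side');save('s2',cv2.resize(im[200:320,180:340],(640,480)))
```

```text
(no output)
```

View pics/s2.png

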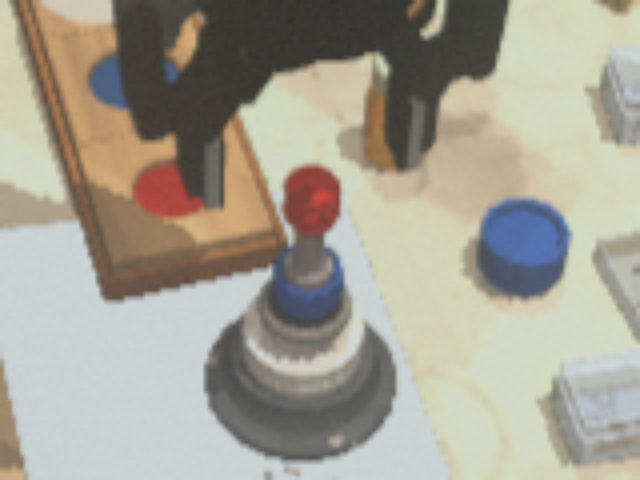

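```bash
python3 -m handwheel '{"dp":[[-0.05,0.05,0.3],[0,0,0.25],[0,0,0],[0,0,0],[0,0,0],[0,0,0],[0,0,0],[0,0,0]],"turn":[0,0,0,0,0,0,0,0],"grip":[0.6,0.6,0.6,0.3,0,-0.2,-0.2,-0.2]}'
```

```text
time_s: 6.47
eef_pos: [0.5337, -0.4715, 0.1019]
orientation: [2.216, 2.226, -0.0]
ft_force: [0.4, -0.7, -0.1]
finger_gap: 0.401
grip_force: 0.0
```

```bash
python3 -m handwheel '{"dp":[[0.11,-0.07,0.14],[0,0,0],[0,0,0],[0,0,0],[0,0,0],[0,0,0],[0,0,0],[0,0,0]],"turn":[0,0,0,0,0,0,0,0],"grip":[-0.2,-0.2,-0.2,-0.2,-0.2,-0.2,-0.2,-0.2]}'
```

```text
time_s: 7.13
eef_pos: [0.5307, -0.467, 0.0959]
orientation: [2.216, 2.226, -0.0]
ft_force: [-1.4, -0.6, 0.2]
finger_gap: 0.404
grip_force: 0.0
```

```bash
python3 -m handwheel '{"dp":[[0,0,0],[0,0,0],[0,0,0],[0,0,0],[0,0,0],[0,0,-0.1],[0,0,-0.2],[0,0,-0.3]],"turn":[0,0,0,0,0,0,0,0],"grip":[-1,-1,-1,-1,-1,-1,-1,-1]}' 30
```

```text
time_s: 7.8
eef_pos: [0.53, -0.4662, 0.1194]
orientation: [-2.215, -2.225, 0.0]
ft_force: [0.5, 0.4, -0.0]
finger_gap: 0.245
grip_force: 29.3
```

```bash
python3 -m handwheel '{"dp":[[0,0,-0.4],[0,0,-0.2],[0.5,-0.15,0],[0.7,-0.2,0],[0.7,-0.2,0],[0.5,-0.13,0.1],[0.18,-0.05,0.3],[0,0,0.3]],"turn":[0,0,0,0,0,0,0,0],"grip":[-1,-1,-1,-1,-1,-1,-1,-1]}'
python3 -m handwheel '{"dp":[[0,0,0.5],[0,0,0.5],[0,0,0.3],[0,0,0.1],[0,0,0],[0,0,0],[0,0,0],[0,0,0]],"turn":[0,0,0,0,0,0,0,0],"grip":[-1,-1,-1,-1,-1,-1,-1,-1]}'
```

```text
time_s: 8.47
eef_pos: [0.5009, -0.3621, 0.1168]
orientation: [2.214, 2.227, 0.0]
ft_force: [0.5, 0.1, 0.5]
finger_gap: 0.242
grip_force: 29.4
time_s: 9.13
eef_pos: [0.5017, -0.3646, 0.0608]
orientation: [2.215, 2.225, -0.0]
ft_force: [0.3, -0.8, 0.1]
finger_gap: 0.243
grip_force: 29.4
```

```bash
python3 -m handwheel '{"dp":[[0.04,-0.02,0.2],[0,0,0.2],[0,0,0.1],[0,0,0.04],[0,0,0.02],[0,0,0],[0,0,0],[0,0,0]],"turn":[0,0,0,0,0,0,0,0],"grip":[-1,-1,-1,-1,-1,-1,-1,-1]}'
```

```text
time_s: 9.8
eef_pos: [0.4998, -0.362, 0.0386]
orientation: [-2.216, -2.227, 0.001]
ft_force: [-3.5, 3.2, 15.2]
finger_gap: 0.241
grip_force: 30.8
```

```bash
python3 -m handwheel '{"dp":[[0,0,-0.02],[0,0,0],[0,0,0],[0,0,0],[0,0,0],[0,0,-0.3],[0,0,-0.7],[0,0,-0.8]],"turn":[0,0,0,0,0,0,0,0],"grip":[-1,-0.4,-0.3,-0.2,0,0,0,0]}'
python3 -m handwheel '{"dp":[[0,0,-0.7],[0,0,-0.3],[-0.5,0.15,0],[-0.6,0.2,0],[-0.3,0.1,0],[0,0,0],[0,0,0],[0,0,0]],"turn":[0,0,0,0,0,0,0,0],"grip":[0,0,0,0,0,0,0,0]}'
python3 - <<'E'
from h import *
import pickle
k=cal('wrist');im=snapshot('wrist');save('w3',im);pickle.dump(k,open('w3.pkl','wb'));print(state()['eef_pos'])
save('w3c',cv2.resize(im[60:320,150:400],(577,600)))
E
```

```text
time_s: 10.47
eef_pos: [0.4989, -0.3611, 0.1096]
orientation: [-2.213, -2.223, 0.0]
ft_force: [1.0, -0.5, 0.9]
finger_gap: 0.494
grip_force: 0.0
time_s: 11.13
eef_pos: [0.5178, -0.417, 0.1496]
orientation: [-2.215, -2.225, -0.0]
ft_force: [0.4, 0.2, -0.3]
finger_gap: 0.503
grip_force: 0.0
[ 0.51777679 -0.41681685  0.14968478]
```

View pics/w3c.png

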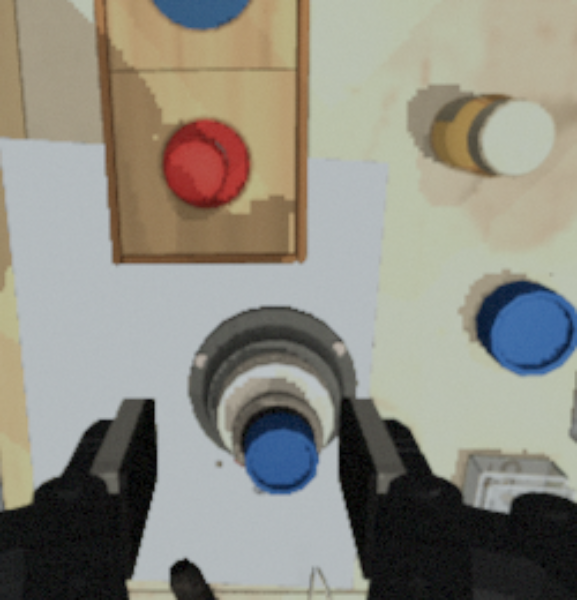

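The pusher is standing in the red recess, and the blue top die is now exposed on the stack, at about (272,255) in the full picture.

Run:
```python
from h import *
import pickle
K={'w3':pickle.load(open('w3.pkl','rb')),'scene3':cal('scene'),'side3':cal('side')}
save('scene3',snapshot('scene'));save('side3',snapshot('side'))
def bx(f,fn,b):
    m=cv2.imread(f'pics/{f}.png').astype(int);q=fn(m[...,0],m[...,1],m[...,2]);z=np.zeros(q.shape,np.uint8);x0,x1,y0,y1=b;z[y0:y1,x0:x1]=q[y0:y1,x0:x1]
    n,l,s,_=cv2.connectedComponentsWithStats(z);return box(l==1+np.argmax(s[1:,4])),s[:,4].max()
bl=lambda b,g,r:(b>1.5*r)&(b>35)
for f,b in (('w3',(245,300,225,285)),('scene3',(308,334,228,258)),('side3',(245,270,255,285))):
    o,n=bx(f,bl,b);print(f,o,fitcyl([(K[f],o)],.014,.015,np.array([.531,-.467,.061]),.061))
o,n=bx('w3',bl,(245,300,225,285))
# pusher knob in recess
red=lambda b,g,r:(r>1.7*g)&(r>50)
print(atz('w3',240,131,.066,K['w3']))
```

```text
w3 [255.5 287.5 238.5 273.5] (array([ 0.53007077, -0.46512494]), array([[-0.6,  0.6, -1.2,  1.2]]))
scene3 [312.5 327.5 237.5 253.5] (array([ 0.52862051, -0.4687223 ]), array([[-0.4,  0.4, -0.5,  0.5]]))
side3 [248.5 265.5 260.5 276.5] (array([ 0.53109406, -0.46789335]), array([[-0.6,  0.6, -2.1,  2. ]]))
[ 0.50419735 -0.35964297  0.066     ]
```

```bash
python3 -m handwheel '{"dp":[[-0.5,0.15,0],[-0.5,0.16,0],[-0.23,0,0],[0,0,0.4],[0,0,0.6],[0,0,0.5],[0,0,0.2],[0,0,0]],"turn":[0,0,0,0,0,0,0,0],"grip":[0,0,0,0,0,0,0,0]}'
python3 -m handwheel '{"dp":[[0,0,0],[0,0,0],[0,0,0],[0,0,0],[0,0,0],[0,0,0],[0,0,0],[0,0,0]],"turn":[0,0,0,0,0,0,0,0],"grip":[0,0,0,0,0,0,0,0]}'
```

```text
time_s: 11.95
eef_pos: [0.5294, -0.4653, 0.0796]
orientation: [-2.212, -2.223, -0.0]
ft_force: [0.3, -0.3, -0.8]
finger_gap: 0.5
grip_force: 0.0
time_s: 12.62
eef_pos: [0.5311, -0.4673, 0.0823]
orientation: [2.216, 2.226, -0.0]
ft_force: [-0.3, 0.2, -0.1]
finger_gap: 0.5
grip_force: 0.0
```

Down to 0.066, with a small y correction, then close.

```bash
python3 -m handwheel '{"dp":[[0.02,-0.02,0.2],[0,0,0.2],[0,0,0],[0,0,0],[0,0,0],[0,0,0],[0,0,0],[0,0,0]],"turn":[0,0,0,0,0,0,0,0],"grip":[0,0,0,0,0,-0.1,-0.2,-1]}' 30
python3 -m handwheel '{"dp":[[0,0,0],[0,0,0],[0,0,0],[0,0,0],[0,0,0],[0,0,0],[0,0,0],[0,0,0]],"turn":[0,0,0,0,0,0,0,0],"grip":[-1,-1,-1,-1,-1,-1,-1,-1]}'
```

```text
time_s: 13.28
eef_pos: [0.5306, -0.4668, 0.0667]
orientation: [2.216, 2.226, -0.0]
ft_force: [0.1, 0.1, 0.5]
finger_gap: 0.312
grip_force: 29.5
time_s: 13.95
eef_pos: [0.5306, -0.4668, 0.0666]
orientation: [2.216, 2.226, -0.0]
ft_force: [1.3, 0.1, 5.7]
finger_gap: 0.312
grip_force: 30.0
```

```bash
python3 -m handwheel '{"dp":[[0,0,-0.05],[0,0,-0.1],[0,0,-0.2],[0,0,-0.4],[0,0,-0.5],[0,0,-0.25],[0.3,-0.05,0],[0.6,-0.12,0]],"turn":[0,0,0,0,0,0,0,0],"grip":[-1,-1,-1,-1,-1,-1,-1,-1]}'
python3 -m handwheel '{"dp":[[0.8,-0.15,0],[0.8,-0.15,0],[0.8,-0.15,0],[0.7,-0.1,0],[0.4,-0.05,0],[0,0,0],[0,0,0],[0,0,0]],"turn":[0,0,0,0,0,0,0,0],"grip":[-1,-1,-1,-1,-1,-1,-1,-1]}'
python3 - <<'E'
from h import *
import pickle
print(state()['eef_pos'])
save('side4',snapshot('side'));im=snapshot('scene');save('scene4',im);im2=cv2.imread('pics/side4.png')[...,::-1]
save('c4',np.hstack([cv2.resize(im[180:285,180:345],(396,252)),cv2.resize(im2[150:310,170:330],(400,400))[:252]]) if 0 else np.vstack([cv2.resize(im[190:285,200:345],(580,300),interpolation=2),cv2.resize(im2[215:310,190:345],(580,300),interpolation=2)]))
E
```

```text
time_s: 14.62
eef_pos: [0.5242, -0.4327, 0.127]
orientation: [2.215, 2.221, -0.001]
ft_force: [0.4, 0.7, -0.6]
finger_gap: 0.311
grip_force: 29.5
time_s: 15.28
eef_pos: [0.4993, -0.2916, 0.1262]
orientation: [2.215, 2.226, -0.001]
ft_force: [0.3, -1.1, -0.2]
finger_gap: 0.308
grip_force: 29.5
[ 0.49931656 -0.29163097  0.12623046]
```

View pics/c4.png

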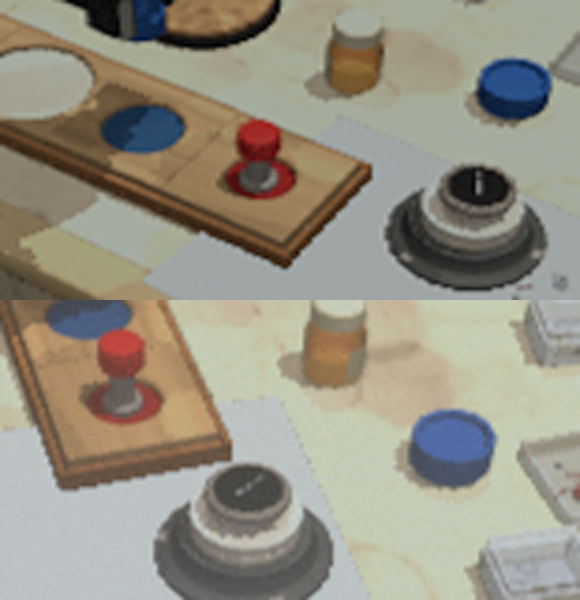

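The pusher stands in its red recess, the watch is level and undisturbed on the bottom die, and the die is in the gripper over the blue recess.

```bash
python3 -m handwheel '{"dp":[[0.02,0,0.4],[0,0,0.7],[0,0,0.6],[0,0,0.4],[0,0,0.2],[0,0,0],[0,0,0],[0,0,0]],"turn":[0,0,0,0,0,0,0,0],"grip":[-1,-1,-1,-1,-1,-1,-1,-1]}'
python3 -m handwheel '{"dp":[[0,0,0],[0,0,0.07],[0,0,0.05],[0,0,0.03],[0,0,0],[0,0,0],[0,0,0],[0,0,0]],"turn":[0,0,0,0,0,0,0,0],"grip":[-1,-1,-1,-1,-1,-1,-1,-1]}'
```

```text
time_s: 16.05
eef_pos: [0.4995, -0.2909, 0.0351]
orientation: [2.215, 2.225, 0.0]
ft_force: [0.0, -0.9, 0.5]
finger_gap: 0.309
grip_force: 29.6
time_s: 16.72
eef_pos: [0.4987, -0.2898, 0.0282]
orientation: [2.216, 2.226, -0.0]
ft_force: [0.2, -0.0, 0.3]
finger_gap: 0.31
grip_force: 29.6
```

```bash
python3 -m handwheel '{"dp":[[0,0.02,0.05],[0,0,0.04],[0,0,0.02],[0,0,0.02],[0,0,0],[0,0,0],[0,0,0],[0,0,0]],"turn":[0,0,0,0,0,0,0,0],"grip":[-1,-1,-1,-1,-1,-1,-1,-1]}'
```

```text
time_s: 17.38
eef_pos: [0.4997, -0.29, 0.0243]
orientation: [2.216, 2.226, 0.0]
ft_force: [-2.3, 1.7, 14.6]
finger_gap: 0.31
grip_force: 30.9
```

```bash
python3 -m handwheel '{"dp":[[0,0,-0.02],[0,0,0],[0,0,0],[0,0,0],[0,0,-0.1],[0,0,-0.5],[0,0,-0.8],[0,0,-0.8]],"turn":[0,0,0,0,0,0,0,0],"grip":[-1,-0.3,-0.2,0,0,0,0,0]}'
python3 -m handwheel '{"dp":[[-0.4,0.1,-0.4],[-0.7,0.15,0],[-0.8,0.15,0],[-0.7,0.15,0],[-0.5,0.1,0],[0,0,0],[0,0,0],[0,0,0]],"turn":[0,0,0,0,0,0,0,0],"grip":[0,0,0,0,0.3,0.3,0.3,0.3]}'
python3 - <<'E'
from h import *
import pickle
k=cal('wrist');im=snapshot('wrist');save('w5',im);pickle.dump(k,open('w5.pkl','wb'));print(state()['eef_pos'])
m=im.astype(int).min(2)
for n in ['watch','bottom_die','cushion','place_top']:
    for r in silhouettes('wrist',n)[:2]: print(n,r['score'],r['at'],box(r['pixels']))
save('w5c',cv2.resize(im[0:300,130:430],(600,600)))
E
```

```text
time_s: 18.05
eef_pos: [0.4984, -0.2891, 0.1117]
orientation: [-2.214, -2.224, 0.001]
ft_force: [1.0, -0.8, -0.1]
finger_gap: 0.498
grip_force: 0.0
time_s: 18.72
eef_pos: [0.5254, -0.4127, 0.1273]
orientation: [-2.215, -2.225, -0.0]
ft_force: [-0.3, 0.8, -0.1]
finger_gap: 0.648
grip_force: 0.0
[ 0.52542301 -0.41233429  0.12734354]
watch 0.88 [264.4, 260.8] [239.5 283.5 244.5 286.5]
watch 0.61 [142.5, 222.0] [205.5 238.5 124.5 157.5]
bottom_die 0.95 [242.6, 257.5] [233.5 288.5 225.5 268.5]
cushion 0.85 [15.1, 376.7] [322.5 429.5  -0.5  46.5]
cushion 0.66 [242.8, 261.0] [233.5 289.5 224.5 267.5]
place_top 0.68 [52.6, 212.9] [174.5 271.5  -0.5  95.5]
```

View pics/w5c.png

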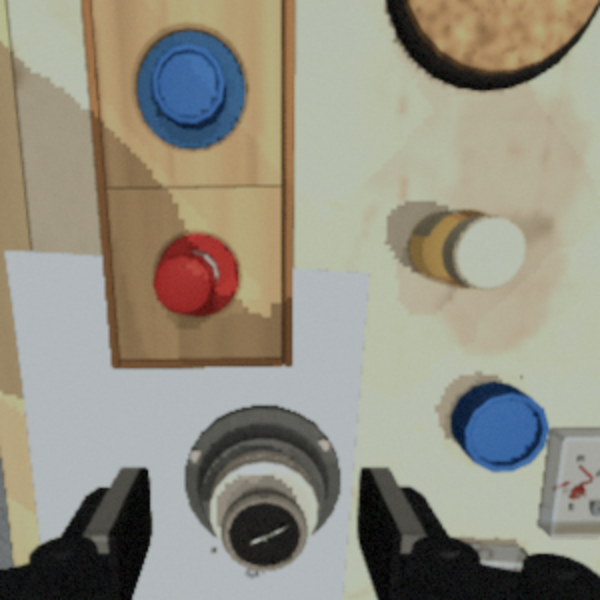

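The top die stands upright in the blue recess. The watch is at about (262,266) in the full picture, on the white bottom die.

Run:
```python
from h import *
import pickle
k=pickle.load(open('w5.pkl','rb'))
o=np.array([239.5,283.5,244.5,286.5]);print(fitcyl([(k,o)],.0185,.007,np.array([.53,-.466,.0]),.05))
b=np.array([233.5,288.5,225.5,268.5])
r=silhouettes  # dial fit: dark disc
im=cv2.imread('pics/w5.png');g=im.max(2);z=np.zeros_like(g);z[235:290,235:290]=(g[235:290,235:290]<45)
cs,_=cv2.findContours(z,0,1);e=cv2.fitEllipse(cv2.convexHull(max(cs,key=cv2.contourArea)));print(e,atz('',*e[0],.058,k))
for c in ('side','scene'):
    save(c+'5',snapshot(c))
    for r in silhouettes(c,'watch')[:2]:
        o=box(r['pixels']);print(c,r['score'],o,fitcyl([(cal(c),o)],.0185,.009,np.array([.53,-.466,0]),.049))
```

```text
(array([ 0.52931321, -0.46629064]), array([[-0.1,  0.1, -0.6,  0.6]]))
((261.7954406738281, 266.91058349609375), (30.006637573242188, 33.60826110839844), 91.17768859863281) [ 0.52953118 -0.46485571  0.058     ]
side 0.81 [243.5 267.5 266.5 286.5] (array([ 0.52818178, -0.47092395]), array([[ 0.2, -0.2, -1.1,  1. ]]))
```

```bash
python3 -m handwheel '{"dp":[[-0.5,0.05,0],[-0.5,0.05,0],[-0.34,0,0],[0,0,0.4],[0,0,0.5],[0,0,0.4],[0,0,0.2],[0,0,0]],"turn":[0,0,0,0,0,0,0,0],"grip":[0.3,0.3,0.3,0.3,0.3,0.3,0.3,0.3]}'
python3 -m handwheel '{"dp":[[0,0,0],[0,0,0],[0,0,0],[0,0,0],[0,0,0],[0,0,0],[0,0,0],[0,0,0]],"turn":[0,0,0,0,0,0,0,0],"grip":[0.3,0.3,0.3,0.3,0.3,0.3,0.3,0.3]}'
```

```text
time_s: 19.83
eef_pos: [0.5289, -0.4661, 0.0653]
orientation: [-2.213, -2.223, -0.0]
ft_force: [0.3, 0.3, -0.2]
finger_gap: 0.649
grip_force: 0.0
time_s: 20.5
eef_pos: [0.5303, -0.4673, 0.0679]
orientation: [2.216, 2.226, -0.0]
ft_force: [-0.3, 0.2, -0.9]
finger_gap: 0.654
grip_force: 0.0
```

```bash
python3 -m handwheel '{"dp":[[0.03,0,0.2],[0,0,0.2],[0,0,0.1],[0,0,0],[0,0,0],[0,0,0],[0,0,0],[0,0,0]],"turn":[0,0,0,0,0,0,0,0],"grip":[0.3,0.3,0.3,0.3,0.3,0.1,0,-0.1]}' 20
python3 -m handwheel '{"dp":[[0,0,0],[0,0,0],[0,0,0],[0,0,0],[0,0,0],[0,0,0],[0,0,0],[0,0,0]],"turn":[0,0,0,0,0,0,0,0],"grip":[-0.13,-0.16,-0.19,-0.22,-0.3,-1,-1,-1]}'
```

```text
time_s: 21.17
eef_pos: [0.5305, -0.4663, 0.0481]
orientation: [2.216, 2.226, -0.0]
ft_force: [-0.3, 0.4, 0.5]
finger_gap: 0.453
grip_force: 0.0
time_s: 21.83
eef_pos: [0.5303, -0.4663, 0.0482]
orientation: [2.216, 2.226, -0.0]
ft_force: [-0.3, 0.3, 5.1]
finger_gap: 0.401
grip_force: 19.8
```

```bash
python3 -m handwheel '{"dp":[[0,0,-0.03],[0,0,-0.05],[0,0,-0.1],[0,0,-0.2],[0,0,-0.3],[0,0,-0.3],[0,0,-0.2],[0,0,0]],"turn":[0,0,0,0,0,0,0,0],"grip":[-1,-1,-1,-1,-1,-1,-1,-1]}' 30
python3 - <<'E'
from h import *
print(state()['eef_pos'],state()['finger_gap'])
a=snapshot('scene');b=snapshot('side');save('scene6',a);save('side6',b)
save('c6',np.hstack([cv2.resize(x,(400,400),interpolation=2) for x in (a[190:280,275:365],b[215:305,210:300])]))
E
```

```text
time_s: 22.5
eef_pos: [0.5317, -0.4676, 0.0983]
orientation: [2.213, 2.223, -0.0]
ft_force: [0.3, 0.5, -0.8]
finger_gap: 0.389
grip_force: 29.9
[ 0.53170632 -0.46759788  0.09834193] 0.38881453392141846
```

View pics/c6.png

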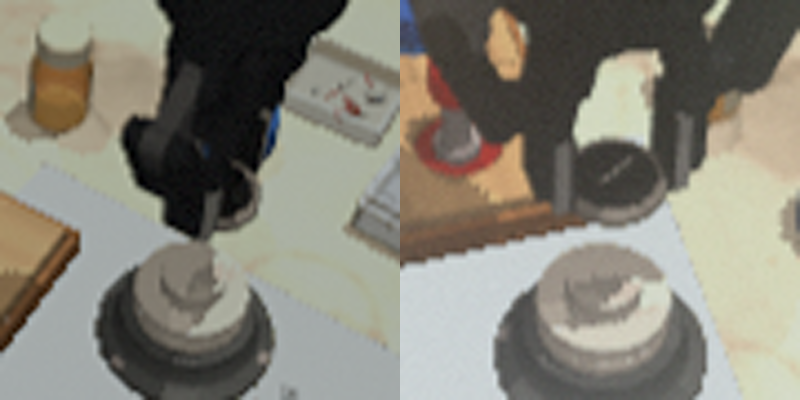

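```bash
python3 -m handwheel '{"dp":[[0,0,-0.3],[0,0,-0.4],[0.2,0.1,-0.1],[0.4,0.2,0],[0.6,0.3,0],[0.7,0.3,0],[0.7,0.3,0],[0.7,0.3,0]],"turn":[0,0,0,0,0,0,0,0],"grip":[-1,-1,-1,-1,-1,-1,-1,-1]}'
python3 -m handwheel '{"dp":[[0.6,0.3,0],[0.5,0.2,0],[0.3,0.15,0],[0.1,0.05,0],[0,0,0],[0,0,0],[0,0,0],[0,0,0]],"turn":[0,0,0,0,0,0,0,0],"grip":[-1,-1,-1,-1,-1,-1,-1,-1]}'
python3 - <<'E'
from h import *
import pickle
k=cal('wrist');im=snapshot('wrist');save('w7',im);pickle.dump(k,open('w7.pkl','wb'));print(state()['eef_pos'])
for X in ((.62,-.242,.016),): print(proj('',X,k))
for r in silhouettes('wrist','cushion')[:1]: print(r['score'],r['at'],box(r['pixels']))
E
```

```text
time_s: 23.27
eef_pos: [0.5898, -0.3305, 0.126]
orientation: [-2.215, -2.225, -0.0]
ft_force: [0.2, -0.3, -0.6]
finger_gap: 0.391
grip_force: 29.9
time_s: 23.93
eef_pos: [0.6169, -0.275, 0.1269]
orientation: [2.218, 2.225, -0.001]
ft_force: [1.0, 0.2, 0.3]
finger_gap: 0.389
grip_force: 29.9
[ 0.61691758 -0.27492614  0.12688899]
[260.62416066 157.17688959]
0.88 [149.5, 261.5] [212.5 310.5 103.5 201.5]
```

View pics/w7.png

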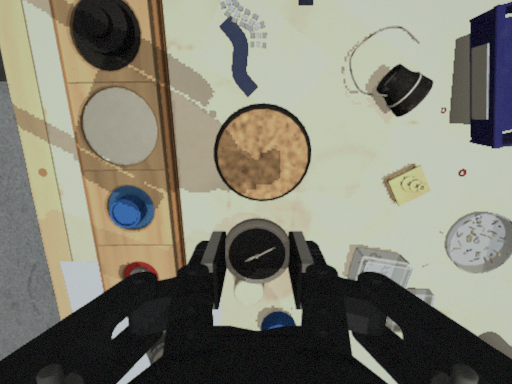

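The pad centre shows at about (263,151). The watch is held level in the fingers at (256,251).

Run:
```python
from h import *
import pickle
k=pickle.load(open('w7.pkl','rb'))
im=cv2.imread('pics/w7.png').astype(int);b,g,r=im[...,0],im[...,1],im[...,2]
m=((r>1.25*b)&(r>45)&(r<230)&(g<175)).astype(np.uint8);z=np.zeros_like(m);z[103:202,213:312]=m[103:202,213:312]
yy,xx=np.mgrid[:384,:512];z[(xx-263)**2+(yy-152)**2>47**2]=0
n,l,s,_=cv2.connectedComponentsWithStats(cv2.morphologyEx(z,2,np.ones((3,3))));M=l==1+np.argmax(s[1:,4]);bb=box(M);print(bb)
print(fitcyl([(k,bb)],.041,.0001,np.array([.62,-.242,0]),.016))
print(fitcyl([(k,np.array([212.5,310.5,103.5,201.5]))],.046,.001,np.array([.62,-.242,0]),.008))
# watch centre relative to TCP
gz=im.max(2);z=np.zeros(gz.shape,np.uint8);z[222:285,226:288]=gz[222:285,226:288]<45
cs,_=cv2.findContours(cv2.morphologyEx(z,2,np.ones((7,7))),0,1);e=cv2.fitEllipse(cv2.convexHull(max(cs,key=cv2.contourArea)));print(e,atz('',*e[0],.135,k))
```

```text
[216.5 308.5 107.5 198.5]
(array([ 0.62165616, -0.24018307]), array([[-0.2,  0.2, -0.7,  0.9]]))
(array([ 0.62088863, -0.24122186]), array([[-1.4,  1.4, -1.3,  1.8]]))
((256.5779724121094, 253.46478271484375), (49.92237854003906, 55.716495513916016), 88.35958099365234) [ 0.61662196 -0.27440153  0.135     ]
```

```bash
python3 -m handwheel '{"dp":[[0.4,0.05,0],[0.4,0.05,0],[0,0,0.3],[0,0,0.5],[0,0,0.5],[0,0,0.5],[0,0,0.3],[0,0,0.1]],"turn":[0,0,0,0,0,0,0,0],"grip":[-1,-1,-1,-1,-1,-1,-1,-1]}'
python3 -m handwheel '{"dp":[[0,0,0],[0,0,0.1],[0,0,0.1],[0,0,0.05],[0,0,0],[0,0,0],[0,0,0],[0,0,0]],"turn":[0,0,0,0,0,0,0,0],"grip":[-1,-1,-1,-1,-1,-1,-1,-1]}'
```

```text
time_s: 24.7
eef_pos: [0.6195, -0.2402, 0.0362]
orientation: [-2.213, -2.224, 0.002]
ft_force: [0.1, 0.7, -1.3]
finger_gap: 0.395
grip_force: 29.9
time_s: 25.37
eef_pos: [0.6214, -0.2418, 0.0293]
orientation: [2.216, 2.226, 0.0]
ft_force: [-0.2, 0.3, -0.3]
finger_gap: 0.387
grip_force: 29.9
```

Lowering slowly to contact from 0.029.

```bash
python3 -m handwheel '{"dp":[[0,0,0.1],[0,0,0.08],[0,0,0.05],[0,0,0.03],[0,0,0],[0,0,0],[0,0,0],[0,0,0]],"turn":[0,0,0,0,0,0,0,0],"grip":[-1,-1,-1,-1,-1,-1,-1,-1]}'
```

```text
time_s: 26.03
eef_pos: [0.6213, -0.2417, 0.0186]
orientation: [2.216, 2.226, -0.0]
ft_force: [0.7, -0.2, 0.1]
finger_gap: 0.389
grip_force: 29.9
```

```bash
python3 -m handwheel '{"dp":[[0,0,0.03],[0,0,0.02],[0,0,0.01],[0,0,0],[0,0,0],[0,0,0],[0,0,0],[0,0,0]],"turn":[0,0,0,0,0,0,0,0],"grip":[-1,-1,-1,-1,-1,-1,-1,-1]}'
```

```text
time_s: 26.7
eef_pos: [0.6213, -0.2417, 0.0164]
orientation: [2.216, 2.226, -0.0]
ft_force: [-0.8, -0.2, 3.3]
finger_gap: 0.396
grip_force: 30.3
```

```bash
python3 -m handwheel '{"dp":[[0,0,0.01],[0,0,0],[0,0,0],[0,0,0],[0,0,0],[0,0,0],[0,0,0],[0,0,0]],"turn":[0,0,0,0,0,0,0,0],"grip":[-1,-1,-0.2,-0.17,-0.14,-0.1,0,0.2]}' 20
python3 -m handwheel '{"dp":[[0,0,0],[0,0,-0.1],[0,0,-0.3],[0,0,-0.6],[0,0,-0.8],[0,0,-0.7],[0,0,-0.4],[0,0,0]],"turn":[0,0,0,0,0,0,0,0],"grip":[0.3,0.3,0.3,0.3,0.3,0.3,0.3,0.3]}'
python3 -m handwheel '{"dp":[[-0.5,-0.2,0],[-0.7,-0.3,0],[-0.8,-0.3,0],[-0.8,-0.4,0],[-0.8,-0.4,0],[-0.6,-0.35,0],[-0.2,-0.2,0],[0,0,0]],"turn":[0,0,0,0,0,0,0,0],"grip":[0.3,0.3,0.3,0,0,0,0,0]}'
python3 - <<'E'
from h import *
import pickle
k=cal('wrist');im=snapshot('wrist');save('w8',im);pickle.dump(k,open('w8.pkl','wb'));print(state()['eef_pos'])
b=snapshot('side');save('side8',b);a=snapshot('scene');save('scene8',a)
save('c8',np.vstack([np.hstack([cv2.resize(x,(300,300),interpolation=2) for x in (a[165:225,220:280],b[165:225,235:295])]),cv2.resize(im[150:300,110:410],(600,300))]))
E
```

```text
time_s: 27.37
eef_pos: [0.6211, -0.2416, 0.0154]
orientation: [-2.216, -2.226, 0.0]
ft_force: [0.5, -0.4, -0.2]
finger_gap: 0.599
grip_force: 0.0
time_s: 28.03
eef_pos: [0.6243, -0.2432, 0.1378]
orientation: [2.21, 2.22, 0.004]
ft_force: [0.7, -0.8, -0.3]
finger_gap: 0.65
grip_force: 0.0
time_s: 28.7
eef_pos: [0.534, -0.42, 0.1315]
orientation: [-2.219, -2.222, 0.001]
ft_force: [0.1, 0.1, 0.7]
finger_gap: 0.502
grip_force: 0.0
[ 0.53506631 -0.41823591  0.13144024]
```

View pics/c8.png

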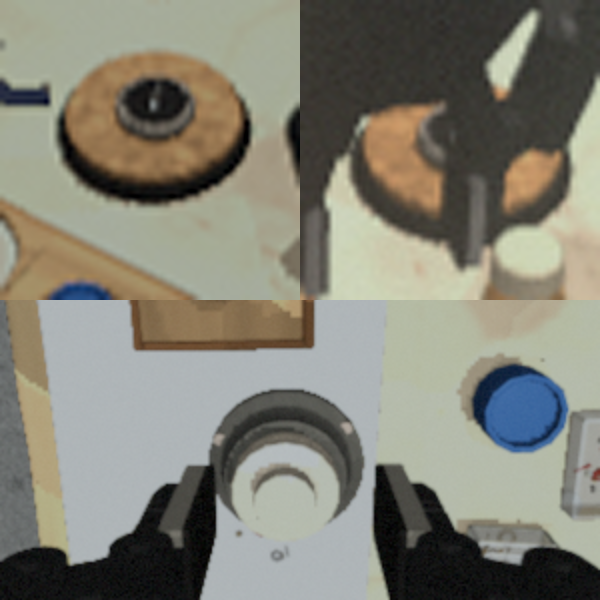

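The watch lies face up in the middle of the cushion. Next is the bottom die, whose boss is exposed.

```bash
python3 -m handwheel '{"dp":[[-0.5,-0.06,0],[-0.5,-0.06,0],[-0.2,0,0],[0,0,0.4],[0,0,0.6],[0,0,0.5],[0,0,0.2],[0,0,0]],"turn":[0,0,0,0,0,0,0,0],"grip":[0,0,0,0,0,0,0,0]}'
python3 -m handwheel '{"dp":[[0,0,0],[0,0,0],[0,0,0],[0,0,0],[0,0,0],[0,0,0],[0,0,0],[0,0,0]],"turn":[0,0,0,0,0,0,0,0],"grip":[0,0,0,0,0,0,0,0]}'
```

```text
time_s: 29.52
eef_pos: [0.5308, -0.4632, 0.0612]
orientation: [-2.211, -2.224, -0.001]
ft_force: [0.0, 0.3, 0.1]
finger_gap: 0.502
grip_force: 0.0
time_s: 30.18
eef_pos: [0.5314, -0.4661, 0.0639]
orientation: [2.216, 2.226, -0.0]
ft_force: [-0.7, 0.1, 0.0]
finger_gap: 0.499
grip_force: 0.0
```

```bash
python3 -m handwheel '{"dp":[[0,-0.02,0.2],[0,0,0.25],[0,0,0.12],[0,0,0.03],[0,0,0],[0,0,0],[0,0,0],[0,0,0]],"turn":[0,0,0,0,0,0,0,0],"grip":[0,0,0,0,0,0,0,-0.1]}' 40
python3 -m handwheel '{"dp":[[0,0,0],[0,0,0],[0,0,0],[0,0,0],[0,0,0],[0,0,0],[0,0,0],[0,0,0]],"turn":[0,0,0,0,0,0,0,0],"grip":[-0.2,-0.3,-1,-1,-1,-1,-1,-1]}'
```

```text
time_s: 30.85
eef_pos: [0.5309, -0.4664, 0.0401]
orientation: [2.216, 2.226, -0.0]
ft_force: [-1.0, -0.0, -0.2]
finger_gap: 0.453
grip_force: 0.0
time_s: 31.52
eef_pos: [0.5308, -0.4663, 0.0403]
orientation: [2.216, 2.226, -0.0]
ft_force: [-1.1, 0.4, 5.6]
finger_gap: 0.299
grip_force: 39.3
```

```bash
python3 -m handwheel '{"dp":[[0,0,-0.05],[0,0,-0.1],[0,0,-0.2],[0,0,-0.4],[0,0,-0.6],[0,0,-0.6],[0,0,-0.3],[0.3,-0.05,0]],"turn":[0,0,0,0,0,0,0,0],"grip":[-1,-1,-1,-1,-1,-1,-1,-1]}'
python3 -m handwheel '{"dp":[[0.6,-0.1,0],[0.8,-0.1,0],[0.8,-0.1,0],[0.8,-0.1,0],[0.8,-0.1,0],[0.8,-0.1,0],[0.7,-0.1,0],[0.46,-0.05,0]],"turn":[0,0,0,0,0,0,0,0],"grip":[-1,-1,-1,-1,-1,-1,-1,-1]}'
python3 -m handwheel '{"dp":[[0.2,0,0],[0,0,0],[0,0,0.4],[0,0,0.6],[0,0,0.4],[0,0,0.2],[0,0,0],[0,0,0]],"turn":[0,0,0,0,0,0,0,0],"grip":[-1,-1,-1,-1,-1,-1,-1,-1]}'
python3 - <<'E'
from h import *
print(state()['eef_pos'])
a=snapshot('scene');b=snapshot('side');save('scene9',a);save('side9',b)
save('c9',np.hstack([cv2.resize(x,(400,400),interpolation=2) for x in (a[165:265,165:265],b[145:245,165:265])]))
E
```

```text
time_s: 32.18
eef_pos: [0.5308, -0.4579, 0.1339]
orientation: [2.211, 2.219, -0.001]
ft_force: [-0.0, -1.8, 0.3]
finger_gap: 0.304
grip_force: 39.3
time_s: 32.85
eef_pos: [0.4947, -0.2193, 0.1283]
orientation: [-2.212, -2.224, 0.001]
ft_force: [-0.5, 0.2, -0.2]
finger_gap: 0.298
grip_force: 39.4
time_s: 33.52
eef_pos: [0.4976, -0.2165, 0.0655]
orientation: [-2.217, -2.225, 0.001]
ft_force: [0.0, -0.3, -0.5]
finger_gap: 0.3
grip_force: 39.4
[ 0.49755932 -0.21654987  0.06546145]
```

View pics/c9.png

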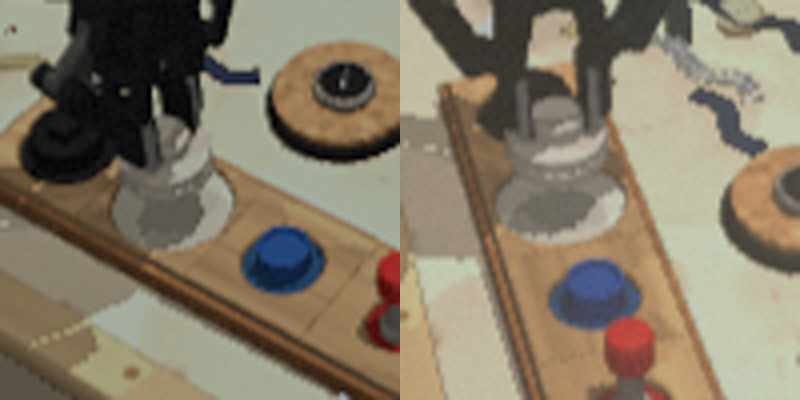

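The bottom die hangs level over the white recess. I'm lowering it to about 0.033, going slowly at the end.

```bash
python3 -m handwheel '{"dp":[[0.01,0.02,0.2],[0,0,0.25],[0,0,0.15],[0,0,0.08],[0,0,0],[0,0,0],[0,0,0],[0,0,0]],"turn":[0,0,0,0,0,0,0,0],"grip":[-1,-1,-1,-1,-1,-1,-1,-1]}'
```

```text
time_s: 34.28
eef_pos: [0.4986, -0.2156, 0.0388]
orientation: [2.216, 2.226, 0.0]
ft_force: [-0.6, 0.8, -1.0]
finger_gap: 0.3
grip_force: 39.4
```

```bash
python3 -m handwheel '{"dp":[[0,0,0.07],[0,0,0.05],[0,0,0.03],[0,0,0.02],[0,0,0],[0,0,0],[0,0,0],[0,0,0]],"turn":[0,0,0,0,0,0,0,0],"grip":[-1,-1,-1,-1,-1,-1,-1,-1]}'
```

```text
time_s: 34.95
eef_pos: [0.4983, -0.2154, 0.0323]
orientation: [2.216, 2.226, -0.0]
ft_force: [-1.0, 0.6, 7.4]
finger_gap: 0.299
grip_force: 40.1
```

Contact came at the expected height, so release, rise and look.

```bash
python3 -m handwheel '{"dp":[[0,0,0],[0,0,0],[0,0,0],[0,0,0],[0,0,-0.05],[0,0,-0.3],[0,0,-0.7],[0,0,-0.8]],"turn":[0,0,0,0,0,0,0,0],"grip":[-0.38,-0.3,-0.15,0,0,0,0,0]}' 20
python3 -m handwheel '{"dp":[[0,0,-0.8],[0,-0.2,-0.8],[-0.2,-0.5,-0.4],[-0.2,-0.6,0],[-0.2,-0.6,0],[0,-0.3,0],[0,0,0],[0,0,0]],"turn":[0,0,0,0,0,0,0,0],"grip":[0,0,0,0,0,0,0,0]}'
python3 - <<'E'
from h import *
a=snapshot('scene');b=snapshot('side');save('scene10',a);save('side10',b)
save('c10',np.hstack([cv2.resize(a[165:285,165:345],(400,267),interpolation=2),cv2.resize(b[145:265,165:345],(400,267),interpolation=2)]))
print(state()['ft_force'])
E
```

```text
time_s: 35.62
eef_pos: [0.4967, -0.2146, 0.1049]
orientation: [-2.213, -2.223, 0.002]
ft_force: [1.0, -0.3, 0.3]
finger_gap: 0.501
grip_force: 0.0
time_s: 36.28
eef_pos: [0.4103, -0.2397, 0.1858]
orientation: [2.218, 2.225, 0.001]
ft_force: [0.8, 0.1, -0.2]
finger_gap: 0.499
grip_force: 0.0
[ 0.1855572   0.35093177 -0.23108833]
```

View pics/c10.png

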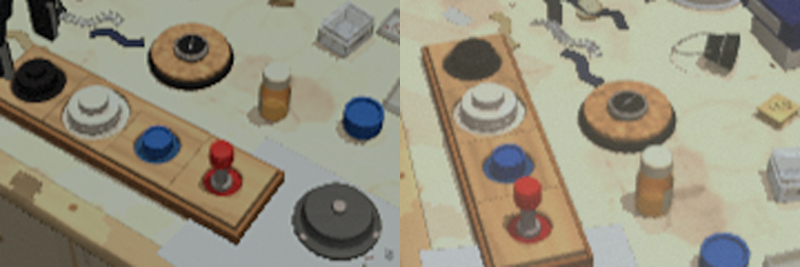

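The pusher, top die and bottom die stand upright in their red, blue and white recesses. The watch is face up on the middle of the cushion, the spare die and bottle are untouched, and the arm is clear.

```bash
python3 -c "
from rig import *
print(hand_in())"
```

```text
the job is handed in; nothing more can be done
None
```

The press stack is apart in the order asked: pusher, top die and bottom die each stand upright in their own recess, the watch lies face up on the middle of the cushion, the spare die and oil bottle are untouched, and the job was handed in at about 36 s.

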